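# Hold the grinder's bayonet lid at the half-way run mark

## Task

Get the spice grinder ready for a short burst: press the hinged flap of its grounds compartment shut until it snaps home, then fit the loose lid into the round collar and turn it clockwise (seen from above) half-way towards its lock, until its grip bar points at the single rib, without ever turning on into the lock click. The lid springs back if released, so finish with the gripper still holding it there; leave the other things alone.

Things in the scene. Friction and masses are not known exactly. Their poses are not given: they have to be found in the camera images.
- grinder: White spice grinder, fixed on the worktop: round tower (105 mm across, foot 114 mm, 100 mm high) with a steel bayonet collar on top; on its right (own -y) a box-shaped grounds compartment (90 mm in x, 66 mm in y, centred at x 0, y -86 mm; flap top 83 mm high when shut). Origin: middle of the tower's foot; own x from front to back, z up. Its front (dial) faces the robot within 0.35 rad.
- collar (a point): Centre of the collar's mouth, on its top face. Mouth 74 mm across, flange 5 mm thick; two entry slots 20 mm wide, opposite each other along the grinder's own x, reach out to 86 mm across. Under the flange lugs can turn clockwise only. Black ribs on the collar, each with a twin across the mouth; one rib 0.70 rad clockwise from the slots (half-way mark), a pair of ribs 1.41 rad clockwise (lock).
- ring (a joint): Spring-return drive ring inside the collar that the lid's lugs push round, rad, clockwise positive, 0 at rest. It follows the lid after about 0.09 rad of play, so with the lid at the half-way mark it reads about 0.61. Return torque 0.06 N m at rest, 0.13 N m at half-way; the lock click begins at 1.1 rad, where the torque rises sharply.
- flap (a joint): Hinge angle of the compartment's flap, rad: 0 shut, grows as it opens upward; it starts 0.5 to 0.9 open and stays where it is left (friction). A sprung catch resists between about 0.14 and 0.06 rad (about 5 N pressed down 45 mm from the hinge) and pulls it shut beyond.
- flap_hinge (a point): Middle of the flap's hinge line, which runs along the grinder's own y at the compartment's back edge: 43 mm in own x, -86 mm in own y, 80 mm high. Fixed.
- flap_edge (a point): Middle of the flap's free edge (top face), 88 mm from the hinge; shut, it points towards the grinder's front. The flap is 66 mm wide and 5 mm thick.
- lid_grip (a point): Loose grey bayonet lid (about 120 g), standing upright; this point is in its grip bar, on the lid's axis, 38 mm above the lid's underside. The bar runs along the lid's own x: 80 mm long, 16 mm thick, from 18 to 52 mm above the underside. Fitted, this point is 26 mm above the collar's top. A half turn of the lid makes no difference.
- lid_foot (a point): Middle of the underside of the lid's spigot; axes as the lid's. Two lugs under the ends of the bar, 82 mm across overall, 13.5 mm wide, 5 mm high; they must enter the slots, so the bar lies along the grinder's own x on entry. Fitted, the lid's disc rests on the collar and this point lies 12 mm below the collar's top.
- lid: The same lid; origin: middle of its underside. Disc 88 mm across, 6 mm thick (12 to 18 mm above the underside) under the grip bar; below the disc a spigot 69 mm across, tapering to 60 mm at its foot, with the two lugs.
- spice_jar: Bystander: spice jar with a red cap, 45 mm across, 106 mm high, behind the work; origin at the middle of its underside.
- mill: Bystander: dark wooden pepper mill, 58 mm across, 170 mm high, behind the work; origin at the middle of its underside.
- jigger: Bystander: waisted metal bar measure, 45 mm across, 96 mm high, behind the work; origin at the middle of its underside.

How it is judged:
On the way, in this order (a step that is already met when the one before it is completed fails the run):
1. the compartment's flap is pressed shut past its catch (value of joint flap below 0.035 rad), for 0.2 s.
2. the lid is seated in the collar with its lugs below the flange (z of lid_foot in the frame of grinder below 0.0915 m and horizontal distance between lid_foot and collar below 0.005 m), for 0.1 s.
At the end, for the whole second after the job is handed in: Flap shut (under 0.035 rad); lid seated in the collar (5 mm from the axis, 3.5 mm in height, tilt under 0.08 rad), turned clockwise 0.70 +/- 0.20 rad from the slots, still, the drive ring turned with it, the fingers still gripping it (over 1 N) (all of step 2 and value of joint flap below 0.035 rad and z of lid_foot in the frame of grinder above 0.085 m and angle between lid's own z axis and vertical below 0.08 rad and angle between the x axis of lid and the x axis of grinder, either way round between 0.5 and 0.9 rad and value of joint ring between 0.38 and 0.85 rad and angular speed of lid below 0.3 rad/s and contact force between the fingers and lid above 1 N); the arm keeps its last pose, push and grip.
It fails at once if the lid is turned on into the lock click (value of joint ring above 1.1 rad).
It fails at once if the spice jar is displaced (distance of spice_jar from where it was at the start of the episode above 0.03 m).
It fails at once if the pepper mill is displaced (distance of mill from where it was at the start of the episode above 0.03 m).
It fails at once if the jigger is displaced (distance of jigger from where it was at the start of the episode above 0.03 m).
It also fails if it takes over 51 s, if anything falls off the work surface, if the arm or the gripper's body presses on something with over 40 N, if the wrist force passes 120 N, or if a joint passes its speed limit or range.

## Robot

A 7-joint arm with a two-finger parallel gripper is mounted at the origin on a cart in front of the work surface, level with it; the furniture and walls round the work are solid. World frame = base frame: x ahead of the robot, y to its left, z up, the work surface at z = 0. Lengths are in m, angles in rad, forces in N, time in s.
With the tool pointing down it reaches from about 0.4 to 0.85 m from the base axis. Payload 4.5 kg.
Tool frame: the origin (TCP) lies at the very end of the fingers, on their centre line; the grasp point (between the pads) lies 19 mm behind it (r.pinch_z is the distance from the TCP to the grasp point, in m); z points along the fingers, y is the line along which they close (so a half turn about z gives the same grasp; the last joint's range is limited). The gripper opens to 88 mm and grips with 3 to 60 N. Pads are 18 mm wide; open, the fingers measure 123 mm over their backs; the gripper's body (75 mm by 187 mm) begins 45 mm behind the grasp point.
Start: joints at [1.136, 0.689, -0.195, 1.565, 0.157, 0.902, -0.215], TCP at [0.282, -0.558, 0.239] pointing down, gripper open.
Joint ranges: [-3.01, 3.01], [-0.46, 2.08], [-1.47, 1.51], [0.13, 2.56], [-1, 4.14], [0.04, 2.09], [-2.66, 2.66]. Speed limits (rad/s): [2.57, 2.57, 3.14, 3.14, 3.14, 3.14, 3.14].

## Interface

Orientations are given as a unit quaternion [x, y, z, w].
In Python, from plant import r, cams gives the robot as it stands.
- The arm moves only by the shell command python3 -m pendant 'ROWS' [FORCE]. ROWS is JSON, a list of rows, each a list of 3 entries, a list of its own where there are three numbers: the closure, from -1 (fully open) to 1 (shut), then the shift along the tool's x, y, z in mm, then the turn, a rotation vector about the tool's x, y, z in degrees. A call has 1 to 8 rows; each row shifts and turns the commanded pose from where the row before left it, along the tool's axes as they then stand; what a row does not reach is not made up. A row lasts 1/8 s, in which the tool goes at most 62.5 mm and 10.7 degrees, less where a joint would pass 70% of its speed; a pose out of reach is approached as far as the arm can. A call with a gripper value outside its range is refused whole. The fingers move at their own pace and stop on an object; FORCE is the grip in N (left out, the last holds). Time passes only in rows, so rows that do not move let the fingers close. It gives the time, the measured TCP pose, the force, the opening and the grip force at its end, in the units of the state.
- r.get_state(): the state, without advancing time (a new reading comes with each control period).
- cams.snapshot(name): name is "scene" or "top" or "wrist"; returns a dict with "img" (400x640x3 uint8, red, green, blue), "camera_matrix" (3x3 intrinsics, pixels), "camera_from_world" (4x4, takes a point from world to camera coordinates); the wrist camera has in their place "tool_from_camera" (4x4, takes a point from camera to tool coordinates, whose origin is the TCP and whose axes are the flange's). Camera axes: x right, y up, looking along -z (the intrinsics and any distortion apply to the point x, -y, -z); pixel columns grow to the right and rows downward; lengths in m; the calibration is good to about 2 mm. The wrist camera is an equidistant fisheye: a pixel r from the principal point sees the ray r / f radians off the axis. A picture is of the moment at which its call begins: read the wrist's pose just before it. There is no depth.
- r.finish_job(): hands the job in; it is judged then, once.
The state is a dict: "clock": time; "q": joint angles; "qd": joint speeds; "joint_torque": joint torques, N m; "tool_pos": TCP position; "eef_rot": TCP orientation; "contact_force": force on the tool from outside, world axes, zero at the start; "moment": the same for the moment, N m; "opening": opening from 0.0 (shut) to 1.0 (fully open); "finger_force": force on a finger pad.
Only numpy, scipy, OpenCV 4.12 (cv2) and the standard library are available. Lean on these libraries where they do the work, as an engineer would, in place of code of your own. Each camera call takes 0.05 s, during which the arm holds its last target. There are 200 camera calls.

## Working session

There is one attempt and no reset: what is moved stays moved. The work goes in short steps, Python scripts to look and compute and a shell command to move; the robot and the scene stay as the last step left them, time stands still between calls to the robot, and variables do not carry over. Pictures are saved under pics/ and viewed, at most 12 in all, crops included, and the job is handed in when it is done.

```bash
ls; mkdir -p pics; python3 - <<'E'
from plant import r,cams
import cv2,numpy as np
s=r.get_state();print(s['clock'],s['tool_pos'],s['eef_rot'],s['opening'],r.pinch_z)
for n in("scene","top"):
    d=cams.snapshot(n);cv2.imwrite(f"pics/{n}0.png",d["img"][:,:,::-1]);np.savez(f"{n}0.npz",**d)
    print(d["camera_matrix"].tolist(),np.round(d["camera_from_world"],3).tolist(),[k for k in d])
E
```

```text
pics
0.0 [ 0.28205657 -0.55702561  0.23792112] [ 9.72644111e-01  2.32298482e-01 -2.75706011e-04 -8.78721336e-04] 0.9952468660596875 0.0187
[[481.0113298942643, 0.0, 317.1858909344194], [0.0, 481.0113298942643, 198.40503962322222], [0.0, 0.0, 1.0]] [[-0.65, -0.76, 0.008, 0.382], [0.581, -0.49, 0.65, -0.375], [-0.49, 0.427, 0.76, -0.906], [0.0, 0.0, 0.0, 1.0]] ['img', 'camera_matrix', 'camera_from_world']
[[381.50142166147026, 0.0, 317.915372880568], [0.0, 381.50142166147026, 200.36757440393635], [0.0, 0.0, 1.0]] [[-0.021, -1.0, 0.006, 0.052], [0.983, -0.02, 0.183, -0.573], [-0.183, 0.01, 0.983, -0.979], [0.0, 0.0, 0.0, 1.0]] ['img', 'camera_matrix', 'camera_from_world']
```

View pics/scene0.png

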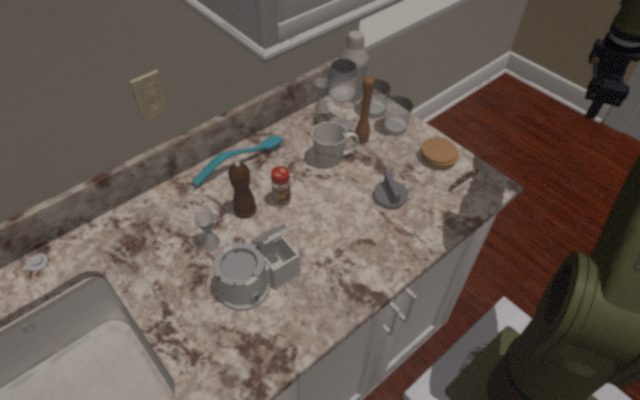

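View pics/top0.png

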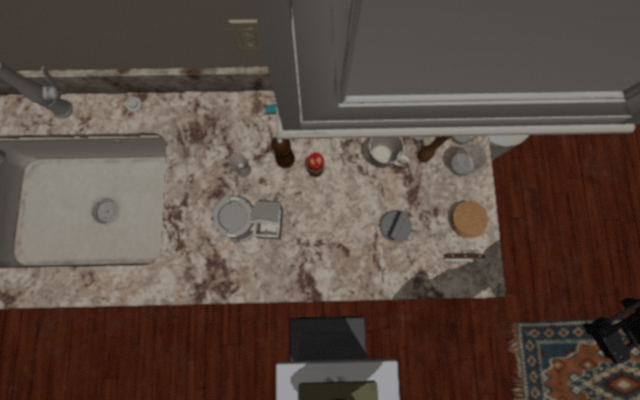

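The scene view shows the grinder at about (241,265), its compartment with an open flap at (278,255), and the lid at (391,193). In the top view the grinder is at (234,217), the flap at (267,215) and the lid at (395,225). I'll zoom in on these.

```bash
cat > h.py <<'E'
import numpy as np,cv2
def ray(d,u,v):
    K=d["camera_matrix"];T=d["camera_from_world"];p=np.linalg.solve(K,[u,v,1.]);c=np.array([p[0],-p[1],-1.])
    R=T[:3,:3];o=-R.T@T[:3,3];v=R.T@c;return o,v/np.linalg.norm(v)
def tri(*rays):
    A=sum(np.eye(3)-np.outer(v,v) for o,v in rays);b=sum((np.eye(3)-np.outer(v,v))@o for o,v in rays);p=np.linalg.solve(A,b)
    return p,[np.linalg.norm((np.eye(3)-np.outer(v,v))@(p-o)) for o,v in rays]
def onz(o,v,z): return o+v*(z-o[2])/v[2]
def proj(d,P):
    c=d["camera_from_world"]@np.append(P,1);q=d["camera_matrix"]@[c[0],-c[1],-c[2]];return q[:2]/q[2]
E
python3 - <<'E'
import cv2,numpy as np
s=cv2.imread("pics/scene0.png");t=cv2.imread("pics/top0.png")
def c(i,x,y,w,h,k):return cv2.resize(i[y:y+h,x:x+w],(w*k,h*k),interpolation=cv2.INTER_CUBIC)
a=c(s,200,215,100,100,4);b=c(t,205,180,100,100,4) # 400
e=c(s,365,160,50,50,4);f=c(t,370,200,50,50,4)
out=np.vstack([np.hstack([a,b]),np.hstack([e,f,np.zeros((200,400,3),np.uint8)])])
cv2.imwrite("pics/z.png",np.clip(out*1.6,0,255).astype(np.uint8))
E
```

```text
(no output)
```

View pics/z.png

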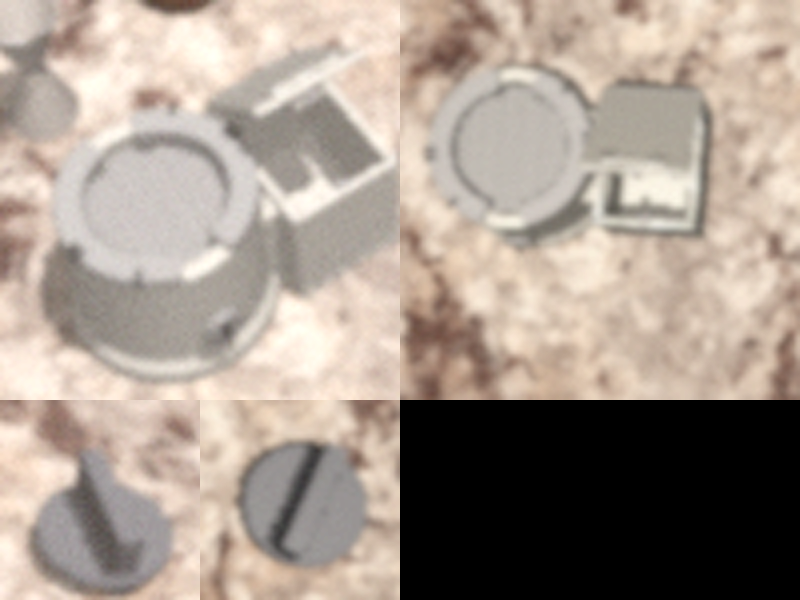

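The zoom shows the collar centre at about (234.2,216.8) in the top view and (239.2,263.7) in the scene view. The white slot marks lie fore and aft, the flap is half open, and the lid's bar slants. Next I'll triangulate.

```bash
python3 - <<'E'
from h import *
S=dict(np.load("scene0.npz"));T=dict(np.load("top0.npz"))
zc=lambda x,y:(205+(x-400)/4,180+y/4); sc=lambda x,y:(200+x/4,215+y/4)
lt=lambda x,y:(370+(x-200)/4,200+(y-400)/4); ls=lambda x,y:(365+x/4,160+(y-400)/4)
def P(n,a,b): p,e=tri(ray(T,*a),ray(S,*b));print(n,np.round(p,4),np.round(e,4));return p
C=P("collar",zc(517,147),sc(157,195))
f=P("mark_front",zc(503,220),sc(207,262)); b=P("mark_back",zc(518,75),sc(110,127))
for z in(.1,):
  a=onz(*ray(T,*zc(503,220)),z);bb=onz(*ray(T,*zc(518,75)),z);print("yaw top",np.arctan2(*(bb-a)[1::-1]))
  a=onz(*ray(S,*sc(207,262)),z);bb=onz(*ray(S,*sc(110,127)),z);print("yaw scene",np.arctan2(*(bb-a)[1::-1]))
D=P("lid disc",lt(305,505),ls(103,540))
a=onz(*ray(T,*lt(318,447)),.052);bb=onz(*ray(T,*lt(277,552)),.052);print("bar",a,bb,np.arctan2(*(a-bb)[1::-1]),(a+bb)/2)
P("bar far",lt(327,447),ls(92,455))
E
```

```text
collar [0.5298 0.2585 0.0918] [0.0017 0.0017]
mark_front [0.4809 0.2642 0.0954] [0.0005 0.0005]
mark_back [0.5748 0.2564 0.1013] [0.0012 0.0012]
yaw top -0.08279555627527715
yaw scene -0.08598112153431231
lid disc [ 0.5058 -0.1773  0.0042] [0.0008 0.0008]
bar [ 0.53884289 -0.1786346   0.052     ] [ 0.46882949 -0.14705234  0.052     ] -0.4237589874948203 [ 0.50383619 -0.16284347  0.052     ]
bar far [ 0.5367 -0.1862  0.0525] [0.0025 0.0025]
```

```bash
python3 -m pendant '[[-1,[42,-32,-2],[0,0,0]],[-1,[42,-32,-2],[0,0,0]],[-1,[42,-32,-2],[0,0,0]],[-1,[42,-32,-2],[0,0,0]],[-1,[42,-32,-2],[0,0,0]],[-1,[42,-32,-2],[0,0,0]],[-1,[42,-32,-2],[0,0,0]],[-1,[42,-32,-2],[0,0,0]]]'
python3 -m pendant '[[-1,[0,0,0],[0,0,10.2]],[-1,[0,0,0],[0,0,10.2]],[-1,[0,0,0],[0,0,10.2]],[-1,[0,0,0],[0,0,10.2]],[-1,[0,0,0],[0,0,10.2]],[-1,[0,0,0],[0,0,0]]]'
cat > snap.py <<'E'
import sys,cv2,numpy as np
from plant import r,cams
n=sys.argv[1]
s=r.get_state();d=cams.snapshot("wrist")
cv2.imwrite(f"pics/{n}.png",d["img"][:,:,::-1])
np.savez(n+".npz",pos=s['tool_pos'],rot=s['eef_rot'],K=d["camera_matrix"],T=d["tool_from_camera"],img=d["img"])
x=__import__('scipy.spatial.transform',fromlist=['Rotation']).Rotation.from_quat(s['eef_rot']).as_matrix()
print(round(s['clock'],2),s['tool_pos'].round(4),"yaw",np.arctan2(x[1,0],x[0,0]).round(4),"tz",x[:,2].round(3),"F",np.round(s['contact_force'],1))
E
python3 snap.py w1; python3 -c "
import numpy as np;d=np.load('w1.npz');print(d['K'],d['T'].round(3))"
```

```text
clock: 1.1
tool_pos: [0.4669, -0.1758, 0.2546]
eef_rot: [0.973, 0.232, -0.0, -0.0]
contact_force: [0.6, -0.2, -0.8]
opening: 1.0
finger_force: 0.0
clock: 1.85
tool_pos: [0.4663, -0.1772, 0.2545]
eef_rot: [0.978, -0.208, -0.0, 0.0]
contact_force: [0.6, 0.3, -0.4]
opening: 0.998
finger_force: 0.0
1.85 [ 0.4663 -0.1772  0.2545] yaw -0.4192 tz [-0.001 -0.    -1.   ] F [ 0.6  0.3 -0.4]
[[309.70691629   0.         318.45108437]
 [  0.         309.70691629 197.07326666]
 [  0.           0.           1.        ]] [[-0.001  0.947  0.32   0.084]
 [ 1.     0.001 -0.    -0.001]
 [-0.001  0.32  -0.947 -0.147]
 [ 0.     0.     0.     1.   ]]
```

View pics/w1.png

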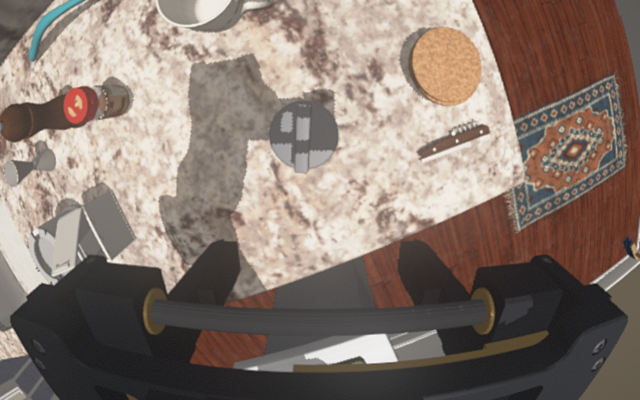

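The wrist view shows the lid at (304,137) with its bar vertical, so the yaw is already aligned. The grinder is at the left edge, around (80,235). Next I go above the flap with the fingers shut.

```bash
python3 -m pendant '[[1,[-13.4,-48.9,2],[0,0,0]],[1,[-13.4,-48.9,2],[0,0,0]],[1,[-13.4,-48.9,2],[0,0,0]],[1,[-13.4,-48.9,2],[0,0,0]],[1,[-13.4,-48.9,2],[0,0,0]],[1,[-13.4,-48.9,2],[0,0,0]],[1,[-13.4,-48.9,2],[0,0,0]],[1,[0,0,0],[0,0,-9.6]]]'
python3 -m pendant '[[1,[0,0,0],[0,0,-9.6]],[1,[0,0,0],[0,0,0]]]'
python3 snap.py w2
```

```text
clock: 2.9
tool_pos: [0.5204, 0.1796, 0.2401]
eef_rot: [0.993, -0.118, -0.0, -0.001]
contact_force: [0.6, -1.6, 0.7]
opening: 0.114
finger_force: 0.0
clock: 3.15
tool_pos: [0.5208, 0.1733, 0.2406]
eef_rot: [0.999, -0.043, -0.0, -0.0]
contact_force: [-0.1, -0.8, -0.1]
opening: 0.004
finger_force: 0.0
3.15 [0.5208 0.1733 0.2406] yaw -0.0856 tz [-0.  0. -1.] F [-0.1 -0.8 -0.1]
```

View pics/w2.png

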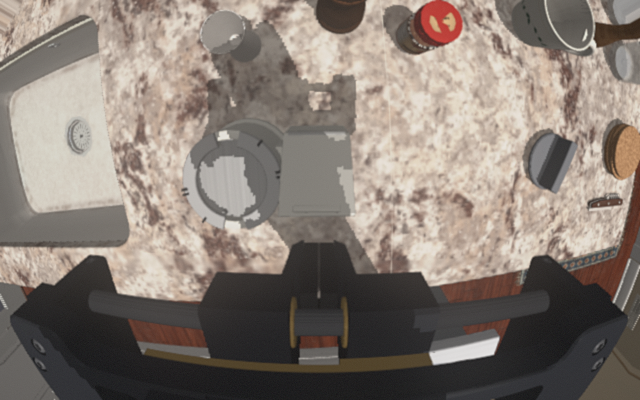

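```bash
cat >> h.py <<'E'
from scipy.spatial.transform import Rotation as Ro
def wpose(d):
    M=np.eye(4);M[:3,:3]=Ro.from_quat(d["rot"]).as_matrix();M[:3,3]=d["pos"];return M@d["T"]
def wproj(d,P):
    c=np.linalg.inv(wpose(d))@np.append(P,1);p=np.array([c[0],-c[1],-c[2]])
    K=d["K"];rr=np.hypot(p[0],p[1]);th=np.arctan2(rr,p[2]);return np.array([K[0,2]+K[0,0]*th*p[0]/rr,K[1,2]+K[1,1]*th*p[1]/rr])
def wray(d,u,v):
    K=d["K"];x=(u-K[0,2])/K[0,0];y=(v-K[1,2])/K[1,1];th=np.hypot(x,y)
    c=np.array([np.sin(th)*x/th,-np.sin(th)*y/th,-np.cos(th)]);M=wpose(d);return M[:3,3],M[:3,:3]@c
def g2w(g,p):
    x,y,yaw=g;c,s=np.cos(yaw),np.sin(yaw);return np.array([x+c*p[0]-s*p[1],y+s*p[0]+c*p[1],p[2]])
def circ(R,z,n=72): return [np.array([R*np.cos(t),R*np.sin(t),z]) for t in np.linspace(0,2*np.pi,n)]
E
python3 - <<'E'
from h import *
d=dict(np.load("w2.npz"));g=(.529,.259,-.084)
k=5;x0,y0,w,h=170,110,200,130
k=4
img=cv2.resize(d["img"][y0:y0+h,x0:x0+w,::-1],(w*k,h*k),interpolation=cv2.INTER_CUBIC)
def L(P,c):
    q=np.array([(wproj(d,p)-[x0,y0]+.5)*k for p in P]).round().astype(np.int32);cv2.polylines(img,[q],False,c,1)
G=lambda P:[g2w(g,p) for p in P]
L(G(circ(.037,.1)),(0,0,255))
L(G([(-.043,0,.1),(.043,0,.1)]),(0,255,255))
L(G([(-.045,-.053,.08),(.045,-.053,.08),(.045,-.119,.08),(-.045,-.119,.08),(-.045,-.053,.08)]),(255,0,0))
for a,c in((.5,(0,255,0)),(.7,(0,180,0)),(.9,(0,90,0))):
    L(G([(.043-.088*np.cos(a),y,.083+.088*np.sin(a)) for y in(-.053,-.119)]),c)
cv2.imwrite("pics/o2.png",img)
E
```

```text
(no output)
```

View pics/o2.png

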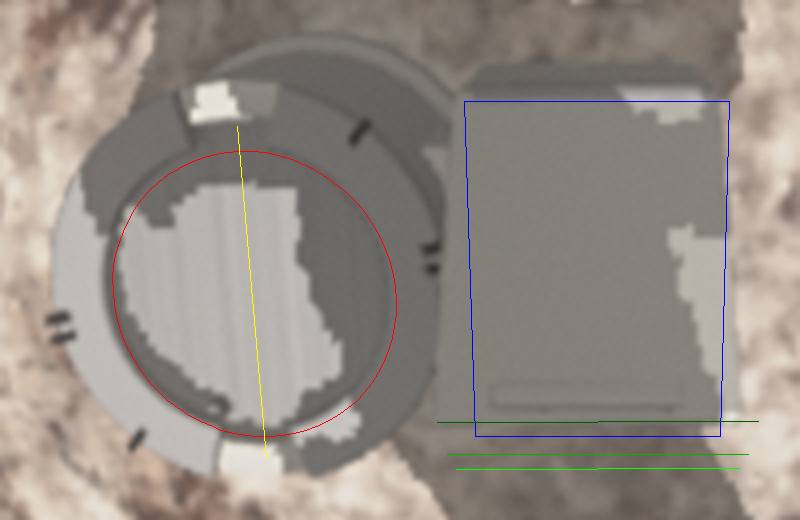

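The overlay shows the model is about 2.5 mm off: the real collar centre lies to the left, at (246,287) in the crop. The flap edge matches an opening of about 0.9 rad. I'll press 40 mm from the hinge.

```bash
python3 -m pendant '[[1,[5,0,40],[0,0,0]],[1,[0,0,40],[0,0,0]],[1,[0,0,15],[0,0,0]],[1,[0,0,15],[0,0,0]],[1,[0,0,15],[0,0,0]],[1,[0,0,12],[0,0,0]]]'
python3 -m pendant '[[1,[0,0,8],[0,0,0]],[1,[0,0,6],[0,0,0]],[1,[0,0,4],[0,0,0]],[1,[0,0,2],[0,0,0]]]'
```

```text
clock: 3.95
tool_pos: [0.5262, 0.1731, 0.1034]
eef_rot: [0.999, -0.043, 0.0, -0.0]
contact_force: [0.1, -0.5, 0.5]
opening: 0.007
finger_force: 0.2
clock: 4.45
tool_pos: [0.526, 0.173, 0.0838]
eef_rot: [0.999, -0.043, 0.0, -0.0]
contact_force: [0.8, 0.6, 0.2]
opening: 0.003
finger_force: 0.0
```

```bash
python3 -m pendant '[[1,[0,0,2],[0,0,0]],[1,[0,0,1],[0,0,0]],[1,[0,0,0],[0,0,0]]]'
python3 snap.py w3;python3 - <<'E'
import cv2
i=cv2.imread("pics/w3.png");cv2.imwrite("pics/w3c.png",cv2.resize(i[80:280,60:460],(800,400),interpolation=cv2.INTER_CUBIC))
E
```

```text
clock: 4.82
tool_pos: [0.5261, 0.173, 0.083]
eef_rot: [0.999, -0.043, 0.001, -0.0]
contact_force: [-4.8, -1.0, 21.3]
opening: 0.005
finger_force: 10.9
4.83 [0.5261 0.173  0.083 ] yaw -0.0864 tz [ 0.001  0.001 -1.   ] F [-4.8 -1.  21.3]
```

View pics/w3c.png

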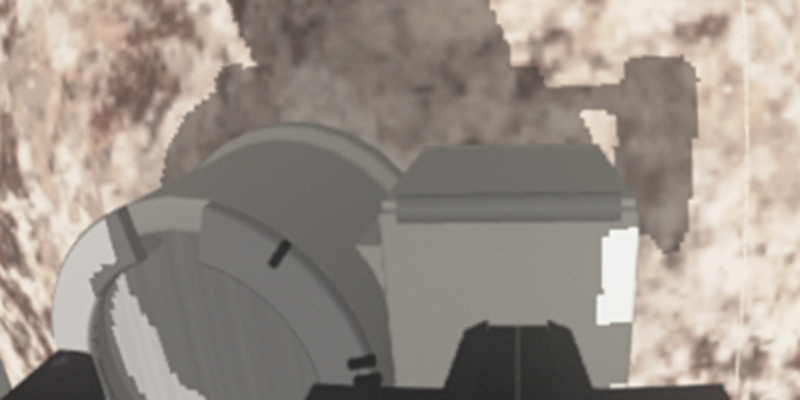

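The flap lies flat (reaction 21 N at z 0.083), so it is shut. I'll lift clear and fit the grinder pose from the rib and mark pixels in w2 and w3.

```bash
python3 -m pendant '[[1,[0,0,-30],[0,0,0]],[1,[0,0,-50],[0,0,0]],[-1,[0,0,-60],[0,0,0]],[-1,[0,0,0],[0,0,0]]]'
python3 - <<'E'
from h import *
from scipy.optimize import least_squares
W2=dict(np.load("w2.npz"));W3=dict(np.load("w3.npz"));S=dict(np.load("scene0.npz"));T=dict(np.load("top0.npz"))
c2=lambda x,y:np.array([x/4-.5+170,y/4-.5+110])
obs=[(W2,wproj,c2(360,132),-.70,0),(W2,wproj,c2(137,439),np.pi-.70,0),(W2,wproj,c2(431,258),-1.41,1),(W2,wproj,c2(60,327),np.pi-1.41,1),
(W2,wproj,c2(236,102),0,2),(W2,wproj,c2(250,460),np.pi,2),
(W3,wproj,(199.7,206.7),-.70,0),(W3,wproj,(241.7,265.2),-1.41,1),
(T,proj,(233.9,198.3),0,2),(T,proj,(230.3,234.5),np.pi,2),(S,proj,(227.5-.3,246.5),0,2),(S,proj,(251.5,280.2),np.pi,2)]
def f(p):
    o=[]
    for d,pr,q,a,i in obs:
        R=p[4+i];o.append((pr(d,g2w(p[:3],(R*np.cos(a),R*np.sin(a),p[3])))-q)/(1 if pr is wproj else 2))
    return np.concatenate(o)
s=least_squares(f,[.529,.26,-.084,.1,.047,.047,.047],loss="soft_l1");print(s.x.round(4));print(f(s.x).reshape(-1,2).round(1).tolist())
obs=obs[:8];s=least_squares(f,s.x);print(s.x.round(4),f(s.x).reshape(-1,2).round(1).tolist())
E
```

```text
clock: 5.38
tool_pos: [0.5291, 0.1738, 0.2251]
eef_rot: [0.999, -0.043, 0.005, -0.002]
contact_force: [0.6, 0.4, -0.5]
opening: 0.204
finger_force: 0.0
[ 0.5309  0.2616 -0.0874  0.1005  0.0509  0.0507  0.0467]
[[-0.1, 0.3], [-0.5, -0.8], [1.2, 0.2], [0.1, -0.6], [-2.7, 0.8], [1.3, 1.4], [0.3, -0.1], [-0.3, -0.2], [-0.0, -0.4], [-0.2, -0.4], [-0.1, 0.0], [-0.9, -0.9]]
[ 0.5314  0.2611 -0.0907  0.1015  0.0507  0.0504  0.0461] [[0.2, 0.2], [-0.5, -1.2], [1.3, 0.1], [0.3, -1.0], [-2.4, 0.9], [1.2, 0.7], [0.4, -0.1], [-0.5, 0.1]]
```

```bash
python3 - <<'E'
from h import *
W1=dict(np.load("w1.npz"));W2=dict(np.load("w2.npz"));T=dict(np.load("top0.npz"));S=dict(np.load("scene0.npz"))
print(onz(*wray(W1,303,138),.052),onz(*wray(W1,304,135),.015),onz(*ray(T,395.7,225.7),.015),onz(*ray(S,390.5,194.5),.018))
i=W1["img"][85:185,255:355,::-1];
# segment dark-grey lid in top image for size check
j=T["img"][195:255,365:425,::-1]
cv2.imwrite("pics/lid.png",np.hstack([cv2.resize(i,(400,400),interpolation=2),cv2.resize(j,(400,400),interpolation=2)]))
E
```

```text
[ 0.50708573 -0.17582243  0.052     ] [ 0.5061592  -0.17484521  0.015     ] [ 0.50554018 -0.17408059  0.015     ] [ 0.5007343  -0.16758621  0.018     ]
```

View pics/lid.png

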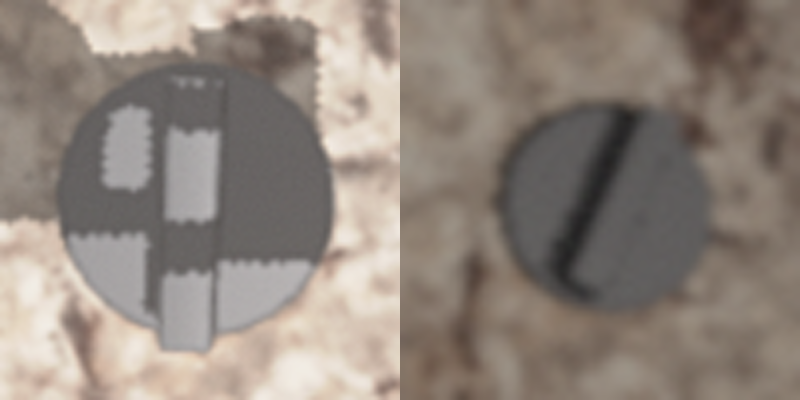

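```bash
python3 - <<'E'
from h import *
from plant import r
W1=dict(np.load("w1.npz"))
a=onz(*wray(W1,302.5,104.5),.052);b=onz(*wray(W1,301.3,171.5),.052)
m=(a+b)/2;yaw=np.arctan2(*(a-b)[1::-1]);print(a,b,m,"len",np.linalg.norm(a-b),"yaw",yaw, "disc",onz(*wray(W1,303.3,134.3),.016))
s=r.get_state();M=Ro.from_quat(s['eef_rot']).as_matrix();print(s['tool_pos'],np.arctan2(M[1,0],M[0,0]))
tgt=np.array([.5063,-.1755,.12]);print("shift",M.T@(tgt-s['tool_pos'])*1000,"turn",-np.degrees(yaw-np.arctan2(M[1,0],M[0,0])))
E
```

```text
[ 0.54195539 -0.1911219   0.052     ] [ 0.47227509 -0.1576114   0.052     ] [ 0.50711524 -0.17436665  0.052     ] len 0.07731944606276184 yaw -0.44826571776744883 disc [ 0.50742182 -0.17451152  0.016     ]
[0.52913068 0.17380554 0.22512501] -0.08677769874815158
shift [  6.52215909 350.43670954 103.62645425] turn 20.711737834350565
```

```bash
python3 -m pendant '[[-1,[1,58,0],[0,0,0]],[-1,[1,58,0],[0,0,0]],[-1,[1,58,5],[0,0,0]],[-1,[1,58,10],[0,0,0]],[-1,[1,58,15],[0,0,0]],[-1,[1,58,20],[0,0,0]],[-1,[0,0,10],[0,0,10.3]],[-1,[0,0,0],[0,0,10.3]]]'
python3 -m pendant '[[-1,[0,0,0],[0,0,0]]]'
python3 snap.py w4;python3 - <<'E'
from h import *
d=dict(np.load("w4.npz"))
for z in(.018,.052): print(wproj(d,[.507,-.1745,z]))
i=d["img"][:,:,::-1].copy();cv2.imwrite("pics/w4c.png",cv2.resize(i[70:370,120:520],(800,600),interpolation=2))
E
```

```text
clock: 6.38
tool_pos: [0.5004, -0.1755, 0.1587]
eef_rot: [0.974, -0.225, -0.002, 0.0]
contact_force: [0.3, -0.2, 1.0]
opening: 1.002
finger_force: 0.0
clock: 6.5
tool_pos: [0.5013, -0.1743, 0.1597]
eef_rot: [0.975, -0.22, -0.001, 0.0]
contact_force: [0.1, -0.3, -0.5]
opening: 1.002
finger_force: 0.0
6.5 [ 0.5013 -0.1743  0.1597] yaw -0.4442 tz [-0.002 -0.    -1.   ] F [ 0.1 -0.3 -0.5]
[316.51171536 178.77051831]
[316.34413873 189.2505992 ]
```

View pics/w4c.png

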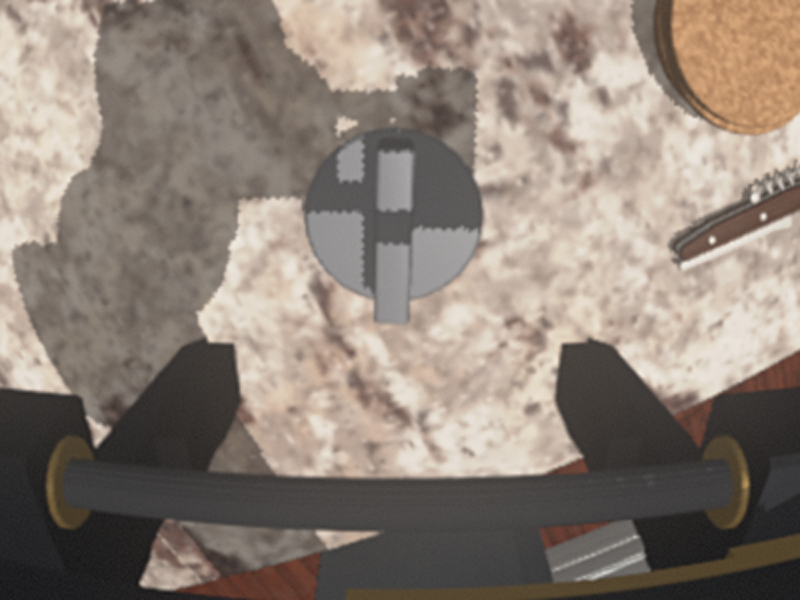

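```bash
python3 - <<'E'
from h import *
W1=dict(np.load("w1.npz"));d=dict(np.load("w4.npz"));c=lambda x,y:(x/2-.25+120,y/2-.25+70)
f1=c(396,140);b1=c(391,321)
print("disc",tri(wray(W1,303.3,134.3),wray(d,*c(393.5,214))))
A,e=tri(wray(W1,302.5,104.5),wray(d,*f1));B,e2=tri(wray(W1,301.3,171.5),wray(d,*b1));print("ends",A,B,(A+B)/2,e,e2)
a=onz(*wray(d,*f1),.052);b=onz(*wray(d,*b1),.052);print(a,b,(a+b)/2,np.arctan2(*(a-b)[1::-1]),onz(*wray(d,*c(393.5,214)),.017))
M=Ro.from_quat(d["rot"]).as_matrix()
print("shift",M.T@(np.array([.508,-.1745,.024])-d["pos"])*1000)
E
```

```text
disc (array([ 0.50674422, -0.17408769,  0.00917338]), [np.float64(0.00022089679638771271), np.float64(0.00022089679638767168)])
ends [ 0.54176767 -0.19102441  0.02571549] [ 0.4723246  -0.15719332  0.05178342] [ 0.50704613 -0.17410886  0.03874946] [np.float64(0.0013794846752641654), np.float64(0.001379484675264182)] [np.float64(0.00039451074480980415), np.float64(0.00039451074480976317)]
[ 0.54510149 -0.19403637  0.052     ] [ 0.47250035 -0.15685125  0.052     ] [ 0.50880092 -0.17544381  0.052     ] -0.4733469243427438 [ 0.50858556 -0.17524231  0.017     ]
shift [  6.30131921  -2.86486503 135.66606365]
```

```bash
python3 -m pendant '[[-1,[6.5,-2.5,20],[0,0,1]],[-1,[0,0,40],[0,0,0]],[-1,[0,0,40],[0,0,0]],[-1,[0,0,20],[0,0,0]],[-1,[0,0,10],[0,0,0]],[-1,[0,0,5],[0,0,0]],[-1,[0,0,0],[0,0,0]]]' 50
python3 -m pendant '[[1,[0,0,0],[0,0,0]],[1,[0,0,0],[0,0,0]],[1,[0,0,0],[0,0,0]],[1,[0,0,0],[0,0,0]],[1,[0,0,0],[0,0,0]],[1,[0,0,0],[0,0,0]]]' 50
```

```text
clock: 7.42
tool_pos: [0.5092, -0.1749, 0.0261]
eef_rot: [0.973, -0.229, 0.0, 0.0]
contact_force: [0.9, 0.4, 0.7]
opening: 0.999
finger_force: 0.0
clock: 8.18
tool_pos: [0.5088, -0.1749, 0.0257]
eef_rot: [0.973, -0.229, 0.0, 0.0]
contact_force: [-0.0, 0.5, -0.1]
opening: 0.344
finger_force: 0.0
```

```bash
python3 -m pendant '[[1,[0,0,0],[0,0,0]],[1,[0,0,0],[0,0,0]],[1,[0,0,0],[0,0,0]],[1,[0,0,0],[0,0,0]],[1,[0,0,0],[0,0,0]]]' 50
python3 -m pendant '[[1,[0,0,-10],[0,0,0]],[1,[0,0,-30],[0,0,0]],[1,[0,0,-50],[0,0,0]],[1,[0,0,-50],[0,0,0]],[1,[0,0,-30],[0,0,0]],[1,[0,0,0],[0,0,0]]]' 
python3 snap.py w5; python3 - <<'E'
from h import *
d=dict(np.load("w5.npz"));M=Ro.from_quat(d["rot"]).as_matrix();y=np.arctan2(M[1,0],M[0,0])
print("shift to above collar",M.T@(np.array([.531,.2613,d["pos"][2]])-d["pos"])*1000,"turn",-np.degrees(-.087-y))
cv2.imwrite("pics/w5c.png",cv2.resize(d["img"][100:300,220:420,::-1],(600,600),interpolation=2))
E
```

```text
clock: 8.8
tool_pos: [0.5088, -0.1749, 0.0257]
eef_rot: [0.973, -0.23, 0.0, 0.0]
contact_force: [-0.3, -0.7, -0.3]
opening: 0.175
finger_force: 50.0
clock: 9.55
tool_pos: [0.5102, -0.1752, 0.1984]
eef_rot: [0.973, -0.23, 0.003, 0.0]
contact_force: [-0.4, -0.2, -1.4]
opening: 0.179
finger_force: 50.0
9.55 [ 0.5102 -0.1752  0.1984] yaw -0.4632 tz [ 0.005 -0.001 -1.   ] F [-0.4 -0.2 -1.4]
shift to above collar [-176.39173877 -399.85406021   -0.51692277] turn -21.5539263315483
```

View pics/w5c.png

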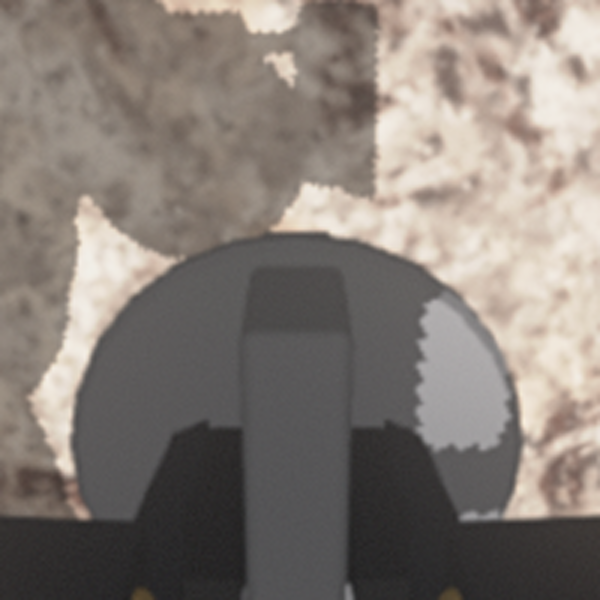

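```bash
python3 - <<'E'
from h import *
d=dict(np.load("w5.npz"));Ti=np.linalg.inv(d["T"]);K=d["K"]
def pt(x,y,z):
    c=Ti@[x,y,z,1];p=np.array([c[0],-c[1],-c[2]]);rr=np.hypot(p[0],p[1]);th=np.arctan2(rr,p[2]);return K[:2,2]+K[0,0]*th*p[:2]/rr
for n,R,z,v in(("bar top",.04,-.0263,210.5),("bar bot",.04,.0077,188.8),("rim top",.044,.0077,178.5),("rim bot",.044,.0137,177.1)):
    xs=np.linspace(-.02,.02,401);vs=np.array([pt(R+x,0,z)[1] for x in xs]);i=np.argmin(abs(vs-v));print(n,xs[i],pt(R,0,z))
E
```

```text
bar top -0.0023999999999999994 [320.10850963 205.09661255]
bar bot -0.0034000000000000002 [319.72298597 182.48044158]
rim top -0.001899999999999999 [319.72555971 175.01025944]
rim bot -0.002700000000000001 [319.67211947 172.1795837 ]
```

The lid is held straight, with its axis about 2.4 mm behind the TCP along tool x. I'll carry it over the collar.

```bash
python3 -m pendant '[[1,[-21.8,-50.1,0],[0,0,0]],[1,[-21.8,-50.1,0],[0,0,0]],[1,[-21.8,-50.1,0],[0,0,0]],[1,[-21.8,-50.1,0],[0,0,0]],[1,[-21.8,-50.1,0],[0,0,0]],[1,[-21.8,-50.1,0],[0,0,0]],[1,[-21.8,-50.1,0],[0,0,0]],[1,[-21.8,-50.1,0],[0,0,0]]]'
python3 -m pendant '[[1,[0,0,0],[0,0,-7.2]],[1,[0,0,0],[0,0,-7.2]],[1,[0,0,0],[0,0,-7.2]],[1,[0,0,15],[0,0,0]],[1,[0,0,15],[0,0,0]],[1,[0,0,0],[0,0,0]],[1,[0,0,0],[0,0,0]]]'
cat > go.py <<'E'
from h import *
from plant import r
import sys
t=np.array([float(v) for v in sys.argv[1:5]])
s=r.get_state();M=Ro.from_quat(s['eef_rot']).as_matrix();y=np.arctan2(M[1,0],M[0,0])
print(round(s['clock'],2),s['tool_pos'].round(4),"yaw",y.round(4),"tz",M[:,2].round(3),"F",s['contact_force'].round(1),"M",s['moment'].round(2),"shift",(M.T@(t[:3]-s['tool_pos'])*1000).round(1),"turn",-np.degrees(t[3]-y).round(2))
E
python3 snap.py w6; python3 go.py .5334 .2611 .135 -.087
python3 - <<'E'
from h import *
d=dict(np.load("w6.npz"))
for z in (0.1005,):
    G=(.531,.2613,-.087)
    for a,R in((-.7,.0507),(-1.41,.0504),(0,.0463),(np.pi-1.41,.0504)): print(a,wproj(d,g2w(G,(R*np.cos(a),R*np.sin(a),z))).round(1))
cv2.imwrite("pics/w6c.png",cv2.resize(d["img"][110:290,210:430,::-1],(792,648)[:1]+(600,) if 0 else (733,600),interpolation=2))
E
```

```text
clock: 10.6
tool_pos: [0.5306, 0.2629, 0.1939]
eef_rot: [0.973, -0.229, -0.001, 0.001]
contact_force: [0.9, -0.3, -0.6]
opening: 0.179
finger_force: 50.0
clock: 11.48
tool_pos: [0.5318, 0.2616, 0.1653]
eef_rot: [0.999, -0.043, -0.0, 0.0]
contact_force: [-0.7, 0.5, -0.6]
opening: 0.179
finger_force: 50.0
11.47 [0.5318 0.2616 0.1653] yaw -0.0867 tz [-0. -0. -1.] F [-0.7  0.5 -0.6]
11.53 [0.5321 0.2617 0.1658] yaw -0.0866 tz [ 0. -0. -1.] F [-0.7  0.8 -0.7] M [0.03 0.   0.07] shift [ 1.4  0.5 30.8] turn 0.02
-0.7 [365.9 163.2]
-1.41 [386.7 204.2]
0 [319.4 152.4]
1.7315926535897932 [253.6 224.4]
```

View pics/w6c.png

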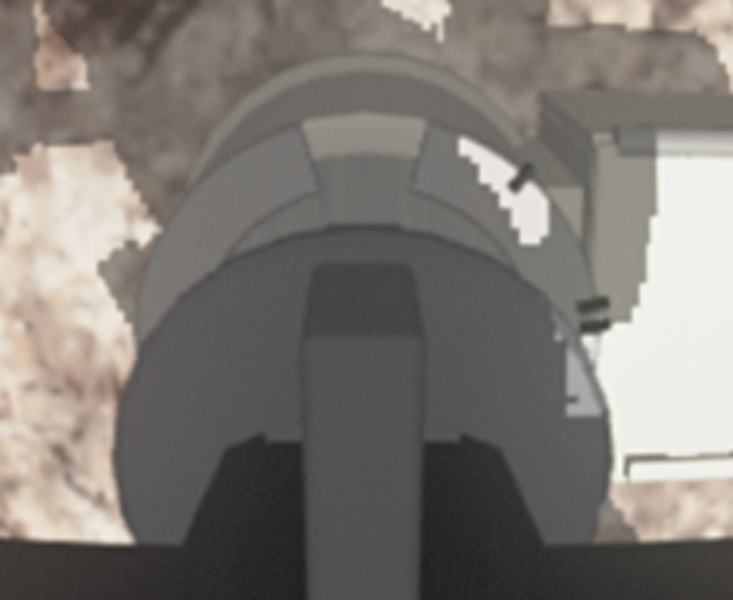

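The ribs and slot are within about 1 px of prediction, so the model is good, and the flap is shut. I'll correct the small offset and lower.

```bash
python3 -m pendant '[[1,[1.4,0.5,15],[0,0,0]],[1,[0,0,10],[0,0,0]],[1,[0,0,4],[0,0,0]],[1,[0,0,0],[0,0,0]],[1,[0,0,0],[0,0,0]]]'
python3 go.py .5334 .2611 .1137 -.087
```

```text
clock: 12.15
tool_pos: [0.5335, 0.2611, 0.1369]
eef_rot: [0.999, -0.043, 0.0, -0.0]
contact_force: [-0.5, 0.3, -1.6]
opening: 0.176
finger_force: 50.0
12.15 [0.5335 0.2611 0.1369] yaw -0.0863 tz [ 0.001  0.    -1.   ] F [-0.5  0.3 -1.6] M [ 0.03  0.02 -0.03] shift [-0.1  0.  23.2] turn 0.04
```

```bash
python3 -m pendant '[[1,[0,0,4],[0,0,0]],[1,[0,0,4],[0,0,0]],[1,[0,0,4],[0,0,0]],[1,[0,0,3],[0,0,0]],[1,[0,0,0],[0,0,0]]]'
python3 go.py .5334 .2611 .1137 -.087
```

```text
clock: 12.78
tool_pos: [0.533, 0.2609, 0.1214]
eef_rot: [0.999, -0.043, -0.0, 0.0]
contact_force: [-0.4, -0.2, -1.0]
opening: 0.18
finger_force: 50.0
12.78 [0.533  0.2609 0.1214] yaw -0.0862 tz [-0.001 -0.    -1.   ] F [-0.4 -0.2 -1. ] M [0.01 0.04 0.04] shift [ 0.4 -0.2  7.7] turn 0.04
```

```bash
python3 -m pendant '[[1,[0,0,3],[0,0,0]],[1,[0,0,2.5],[0,0,0]],[1,[0,0,1.5],[0,0,0]],[1,[0,0,1],[0,0,0]],[1,[0,0,0],[0,0,0]]]'
python3 go.py .5334 .2611 .1137 -.087
```

```text
clock: 13.4
tool_pos: [0.5333, 0.261, 0.1137]
eef_rot: [0.999, -0.043, 0.0, 0.0]
contact_force: [-0.1, -0.9, -1.0]
opening: 0.178
finger_force: 50.0
13.4 [0.5333 0.261  0.1137] yaw -0.0862 tz [ 0. -0. -1.] F [-0.1 -0.9 -1. ] M [0.02 0.04 0.  ] shift [ 0.1 -0.1  0. ] turn 0.04
```

```bash
python3 -m pendant '[[1,[0,0,0.7],[0,0,0]],[1,[0,0,0.5],[0,0,0]],[1,[0,0,0],[0,0,0]]]'
python3 go.py .5334 .2611 .1137 -.087
```

```text
clock: 13.78
tool_pos: [0.5333, 0.261, 0.1137]
eef_rot: [0.999, -0.043, 0.0, -0.0]
contact_force: [-2.8, -1.2, 9.1]
opening: 0.176
finger_force: 50.0
13.78 [0.5333 0.261  0.1137] yaw -0.0863 tz [ 0.  0. -1.] F [-2.8 -1.2  9.1] M [-0.14  0.56  0.01] shift [ 0.1 -0.1  0. ] turn 0.04
```

The lid is seated: z is 0.1137 as expected, with 9 N down. I'll turn clockwise about the lid's axis.

```bash
python3 -m pendant '[[1,[0,0.2,-0.4],[0,0,5]],[1,[0,0.2,0],[0,0,5]],[1,[0,0.2,0],[0,0,5]],[1,[0,0.2,0],[0,0,5]],[1,[0,0,0],[0,0,0]]]'
python3 go.py .5328 .2602 .1137 -.787
```

```text
clock: 14.4
tool_pos: [0.5333, 0.2598, 0.1137]
eef_rot: [0.976, -0.216, 0.0, 0.0]
contact_force: [-1.5, -2.2, 6.4]
opening: 0.178
finger_force: 50.0
14.4 [0.5333 0.2598 0.1137] yaw -0.4359 tz [ 0.001 -0.001 -1.   ] F [-1.5 -2.2  6.4] M [-0.22  0.27  0.05] shift [-0.6 -0.2  0. ] turn 20.11
```

```bash
python3 -m pendant '[[1,[0,0.2,0],[0,0,5]],[1,[0,0.2,0],[0,0,5]],[1,[0,0.2,0],[0,0,5]],[1,[0,0.2,0],[0,0,5]],[1,[0,0,0],[0,0,0]],[1,[0,0,0],[0,0,0]],[1,[0,0,0],[0,0,0]]]'
python3 go.py .5327 .2596 .1137 -.787
python3 snap.py w7; python3 - <<'E'
from h import *
d=dict(np.load("w7.npz"));G=(.531,.2613,-.087)
for a in(-.7,-1.41): print(a,wproj(d,g2w(G,(.0506*np.cos(a),.0506*np.sin(a),.1005))).round(1))
cv2.imwrite("pics/w7c.png",cv2.resize(d["img"][110:290,210:430,::-1],(733,600),interpolation=2))
E
```

```text
clock: 15.28
tool_pos: [0.5325, 0.2587, 0.1137]
eef_rot: [0.924, -0.382, 0.0, 0.0]
contact_force: [-2.8, -3.1, 6.6]
opening: 0.176
finger_force: 50.0
15.28 [0.5325 0.2587 0.1137] yaw -0.7847 tz [-0.    -0.001 -1.   ] F [-2.8 -3.1  6.6] M [-0.39  0.47  0.08] shift [-0.5 -0.8  0. ] turn 0.13
15.28 [0.5325 0.2587 0.1137] yaw -0.7847 tz [-0.    -0.001 -1.   ] F [-2.8 -3.1  6.6]
-0.7 [318.7 165.2]
-1.41 [379.  187.5]
```

View pics/w7c.png

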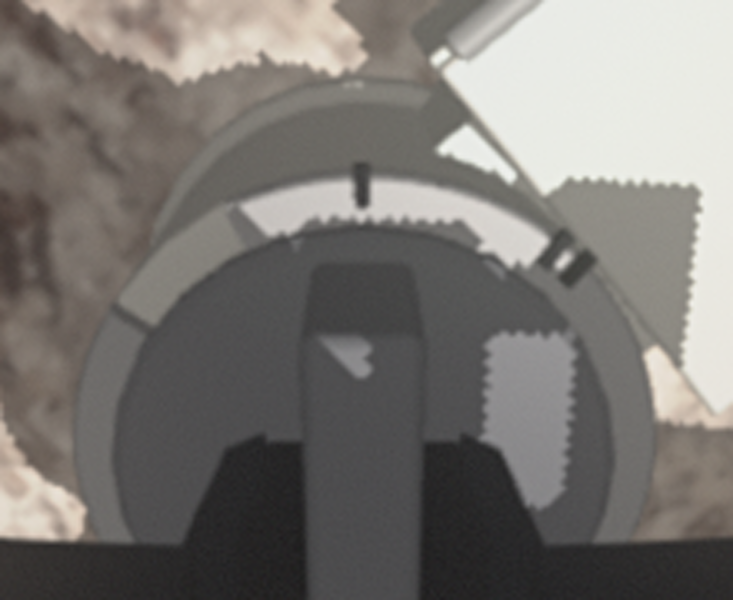

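The bar points at the single rib (rib at (361,185), bar axis at about 362 in the crop). The flap is shut and the lid is seated and held at 50 N, so I'm handing in.

```bash
python3 -c "
from plant import r
print(r.finish_job(), r.get_state()['finger_force'])"
```

```text
the job is handed in; nothing more can be done
the job is handed in; nothing more can be done
```

I pressed the flap shut, seated the lid in the collar and turned it clockwise about 0.70 rad to the single rib, then handed the job in with the gripper still holding the lid at 50 N; no verdict came back.

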